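# Transfer a row of plug-in relays from the carrier to the test rack in order

## Robot

A 6-joint arm with a two-finger parallel gripper is mounted at the origin on a cart in front of the work surface, level with it; the furniture and walls round the work are solid. World frame = base frame: x ahead of the robot, y to its left, z up, the work surface at z = 0. Lengths are in m, angles in rad, forces in N, time in s.
With the tool pointing down it reaches from about 0.35 to 0.775 m from the base axis. Payload 7.3 kg.
Tool frame: the origin (TCP) lies midway between the tips of the shut fingers; the grasp point (between the pads) lies 19 mm behind it; z points along the fingers, y is the line along which they close (so a half turn about z gives the same grasp; the last joint's range is limited). The gripper opens to 92 mm and grips with 3 to 60 N. Pads are 19 mm wide; open, the fingers measure 130 mm over their backs; the gripper's body (75 mm by 190 mm) begins 47 mm behind the grasp point.
Start: joints at [1.094, 0.342, 1.524, -0, 1.275, -0.146], TCP at [0.171, 0.497, 0.227] pointing down, gripper open.
Joint ranges: [-2.53, 2.53], [-0.77, 2.02], [0.04, 2.7], [-1, 4.14], [0.28, 2.66], [-3.11, 3.11]. Speed limits (rad/s): [2.57, 2.57, 3.14, 3.14, 3.14, 3.14].

## Interface

Orientations are given as [roll, pitch, yaw] about the fixed x, y, z axes, in that order (R = Rz(yaw) Ry(pitch) Rx(roll)).
In Python, from cell import monitor, vision, workorder gives the robot as it stands.
- The arm moves only by the tool move_arm, never from a script. Its argument "rows" is a list of rows, each a list of 5 numbers: the shift along the world's x, y, z in mm, then the turn about the world's z in rad, then the closure, from -1 (fully open) to 1 (shut). A call has 1 to 12 rows; each row shifts and turns the commanded pose from where the row before left it; what a row does not reach is not made up. A row lasts 1/10 s, in which the tool goes at most 50 mm and 8.59 degrees, less where a joint would pass 70% of its speed; a pose out of reach is approached as far as the arm can. A call is refused whole if a number of a shift passes 50 or a number of a turn 0.15, either way. A call with a gripper value outside its range is refused whole. The fingers move at their own pace and stop on an object; "newtons" is the grip in N (left out, the last holds). Time passes only in rows, so rows that do not move let the fingers close. It gives the time, the measured TCP pose, the force, the opening and the grip force at its end, in the units of the state.
- monitor.observe(): the state, without advancing time (a new reading comes with each control period).
- vision.read_camera(name): name is "scene" or "top" or "wrist"; returns the picture (384x512x3 uint8, red, green, blue); there is no depth.
- vision.get_calibration(name): a dict with "K" (3x3 intrinsics, pixels), "T" (4x4, takes a point from camera to world coordinates); the wrist camera has in their place "mount" (4x4, takes a point from camera to tool coordinates, whose origin is the TCP and whose axes are the flange's). Camera axes: x right, y up, looking along -z (the intrinsics and any distortion apply to the point x, -y, -z); pixel columns grow to the right and rows downward; lengths in m; the calibration is good to about 2 mm. A picture is of the moment at which its call begins: read the wrist's pose just before it. get_calibration takes no time and is no camera call.
- workorder.hand_in(): hands the job in; it is judged then, once.
The state is a dict: "time": time; "qpos": joint angles; "qvel": joint speeds; "joint_efforts": joint torques, N m; "tool_pos": TCP position; "tool_rot": TCP orientation; "contact_force": force on the tool from outside, world axes, zero at the start; "torque": the same for the moment, N m; "opening": finger opening in m; "grip_force": force on a finger pad.
Only numpy, scipy, OpenCV 4.12 (cv2) and the standard library are available. Lean on these libraries where they do the work, as an engineer would, in place of code of your own. Each camera call takes 0.05 s, during which the arm holds its last target. There are 200 camera calls.

## Task

Move the four plug-in relays from the grey transit carrier into the aluminium test rack, one to each socket and in the same order: the relay next to the carrier's red end goes into the socket next to the test rack's red end, and so on along the row, because the test log goes by position. Seat each one upright, fully down in its socket; set it down, do not drop it.

Things in the scene. Friction and masses are not known exactly. Their poses are not given: they have to be found in the camera images.
- relay_blue_mid (a point): Plug-in relay with a blue cap: upright block, black base, clear hood over a copper coil; 35 mm along its x, 28 along y, 54 tall, about 80 g, loose in a nest of the carrier. The point is its centre, 27 mm above its underside; z up. Grip it across the 35 mm (fingers at its +x and -x sides, free of neighbours; along y they are 14 mm away). May be set down turned half round.
- relay_green_mid (a point): Plug-in relay with a green cap: upright block, black base, clear hood over a copper coil; 35 mm along its x, 28 along y, 54 tall, about 80 g, loose in a nest of the carrier. The point is its centre, 27 mm above its underside; z up. Grip it across the 35 mm (fingers at its +x and -x sides, free of neighbours; along y they are 14 mm away). May be set down turned half round.
- relay_yellow_mid (a point): Plug-in relay with a yellow cap: upright block, black base, clear hood over a copper coil; 35 mm along its x, 28 along y, 54 tall, about 80 g, loose in a nest of the carrier. The point is its centre, 27 mm above its underside; z up. Grip it across the 35 mm (fingers at its +x and -x sides, free of neighbours; along y they are 14 mm away). May be set down turned half round.
- relay_black_mid (a point): Plug-in relay with a black cap: upright block, black base, clear hood over a copper coil; 35 mm along its x, 28 along y, 54 tall, about 80 g, loose in a nest of the carrier. The point is its centre, 27 mm above its underside; z up. Grip it across the 35 mm (fingers at its +x and -x sides, free of neighbours; along y they are 14 mm away). May be set down turned half round.
- tab_blue: Flat blue label tab, 11 x 26 x 3 mm, fixed on the carrier beside the nest where the relay with the blue cap starts (nest centre 35 mm along the tab's +x); it stays there. Origin: centre of its underside, 10 mm above the worktop.
- tab_green: Flat green label tab, 11 x 26 x 3 mm, fixed on the carrier beside the nest where the relay with the green cap starts (nest centre 35 mm along the tab's +x); it stays there. Origin: centre of its underside, 10 mm above the worktop.
- tab_yellow: Flat yellow label tab, 11 x 26 x 3 mm, fixed on the carrier beside the nest where the relay with the yellow cap starts (nest centre 35 mm along the tab's +x); it stays there. Origin: centre of its underside, 10 mm above the worktop.
- tab_black: Flat black label tab, 11 x 26 x 3 mm, fixed on the carrier beside the nest where the relay with the black cap starts (nest centre 35 mm along the tab's +x); it stays there. Origin: centre of its underside, 10 mm above the worktop.
- carrier: Grey plastic carrier, four nests in a row along its y at y = +63, +21, -21, -63 mm, x = 0; RED end block at the +y end, grey at -y; colour tabs on its -x side. Origin: on the worktop under mid row; z up. Fixed. 194 mm along y, x from -43 to +30. Floor 10 mm up, dividers to 20 mm, end blocks 22 mm, lips along both long sides to 15 mm: keep fingertips above 16 mm.
- test_rack: Aluminium rack, bright dividers, black sockets with brass contacts, screw terminals on its -x side; fixed, empty, turned any way. Same frame, sizes and place positions as the carrier, RED end block at +y. A socket is 33 (y) x 40 (x) mm at the floor, flared to 40 x 48 at the top. A seated relay has its 35 mm side along the rack's x and its centre 37 mm above the origin.

How it is judged:
By the outcome, as a careful person would: the job done as asked, in the order asked, and still so for the second after the job is handed in, with the robot touching nothing.
It also fails if it takes over 102 s, if anything falls off the work surface, if the arm or the gripper's body presses on something with over 40 N, if the wrist force passes 120 N, or if a joint passes its speed limit or range.

## Working session

There is one attempt and no reset: what is moved stays moved. The work goes in short steps, Python scripts to look and compute and a tool call to move; the robot and the scene stay as the last step left them, time stands still between calls to the robot, and variables do not carry over. Pictures are saved under pics/ and viewed, at most 14 in all, crops included, and the job is handed in when it is done.

Besides the shell and the picture viewer there is one more tool, called after "Call:" as a command line: name --pt "numbers of a row" for each row, then --argument value for the rest. move_arm: Moves the arm, as the interface text tells. Its arguments: {"type":"object","properties":{"rows":{"type":"array","items":{"type":"array","items":{"type":"number"}}},"newtons":{"type":"number"}},"required":["rows"]}

```bash
mkdir -p pics; ls; python3 - <<'E'
from cell import monitor, vision
import cv2,numpy as np
s=monitor.observe(); print(s)
for n in("scene","top"):
    cv2.imwrite(f"pics/{n}0.png",vision.read_camera(n)[:,:,::-1]); c=vision.get_calibration(n); print(n,c)
print(vision.get_calibration("wrist"))
E
```

```text
pics
{'time': 0.0, 'qpos': array([ 1.09400637e+00,  3.42740257e-01,  1.52504231e+00, -3.63590622e-05,
        1.27538131e+00, -1.45975338e-01]), 'qvel': array([-7.32113260e-04, -1.05399648e-03,  3.36134734e-04,  9.23986936e-05,
        8.78382279e-04, -1.45030532e-03]), 'joint_efforts': array([ 5.87968734e-04, -4.31235480e+01, -2.44225377e+01,  7.18339370e-02,
        5.57885470e-02, -1.25299903e-04]), 'tool_pos': array([0.17031167, 0.49616814, 0.22602703]), 'tool_rot': array([-3.14003308e+00, -1.94148456e-04,  2.81078849e+00]), 'contact_force': array([-0.12037166, -0.09024299, -0.32290585]), 'torque': array([-0.01664232, -0.02155808,  0.0067327 ]), 'grip_force': 0.0, 'opening': 0.0917838848698714}
scene {'K': array([[347.71348677,   0.        , 260.02919951],
       [  0.        , 347.71348677, 189.85936085],
       [  0.        ,   0.        ,   1.        ]]), 'T': array([[ 0.8584395 ,  0.27916811, -0.43028688,  0.14451939],
       [-0.51279807,  0.48502234, -0.70837241, -0.45918222],
       [ 0.01094376,  0.82874514,  0.5595192 ,  0.53286423],
       [ 0.        ,  0.        ,  0.
[... 349 characters left out ...]
1.44866421e-01],
       [ 5.57911062e-04,  2.25504777e-01,  9.74241902e-01,
         9.02893608e-01],
       [ 0.00000000e+00,  0.00000000e+00,  0.00000000e+00,
         1.00000000e+00]])}
{'K': array([[282.2775989 ,   0.        , 260.72395432],
       [  0.        , 282.2775989 , 190.67340568],
       [  0.        ,   0.        ,   1.        ]]), 'mount': array([[ 1.01105573e-03,  9.52320359e-01,  3.05098199e-01,
         8.27999044e-02],
       [ 9.99999226e-01, -7.41752995e-04, -9.98591491e-04,
        -2.52159576e-04],
       [-7.24671505e-04,  3.05098972e-01, -9.52320373e-01,
        -1.57760469e-01],
       [ 0.00000000e+00,  0.00000000e+00,  0.00000000e+00,
         1.00000000e+00]])}
```

View pics/top0.png

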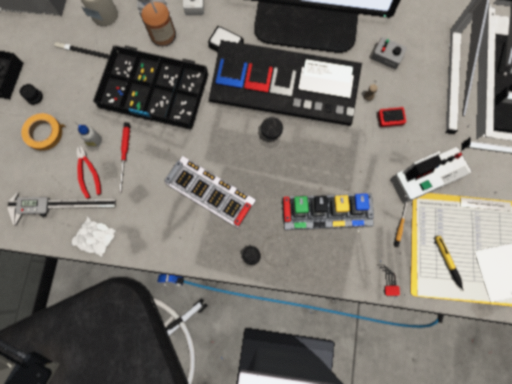

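View pics/scene0.png

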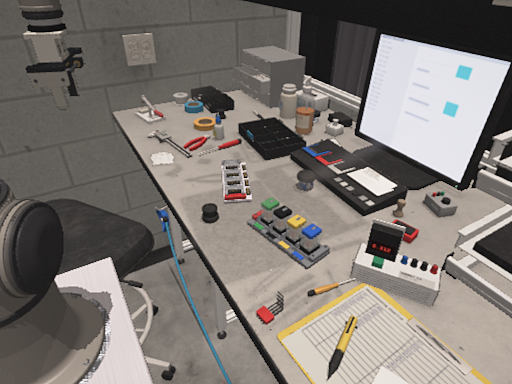

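The top view shows the carrier with its red end at (287,210), then green, black, yellow and blue caps to (363,205), with the tabs below. The rack runs from its grey end at about (180,172) to its red end at (243,213), with the terminals on its upper-right side. The scene view agrees. Next I cast rays to get rough poses.

```bash
cat > h.py <<'E'
import numpy as np, cv2
from cell import monitor, vision
from scipy.spatial.transform import Rotation as R
def grab(n,save=None):
    s=monitor.observe(); c=vision.get_calibration(n); im=vision.read_camera(n)
    if n=="wrist":
        T=np.eye(4); T[:3,:3]=R.from_euler('xyz',s['tool_rot']).as_matrix(); T[:3,3]=s['tool_pos']; T=T@c['mount']
    else: T=c['T']
    if save: cv2.imwrite(f"pics/{save}.png",im[:,:,::-1]); np.savez(f"pics/{save}.npz",K=c['K'],T=T,im=im)
    return im,c['K'],T
def load(save): d=np.load(f"pics/{save}.npz"); return d['im'],d['K'],d['T']
def ray(K,T,uv,z):
    uv=np.atleast_2d(np.asarray(uv,float)); d=np.c_[(uv[:,0]-K[0,2])/K[0,0],-(uv[:,1]-K[1,2])/K[1,1],-np.ones(len(uv))]@T[:3,:3].T
    o=T[:3,3]; return o+d*((z-o[2])/d[:,2])[:,None]
def proj(K,T,P):
    p=(np.atleast_2d(P)-T[:3,3])@T[:3,:3]
    return np.c_[K[0,0]*p[:,0]/-p[:,2]+K[0,2],K[1,1]*p[:,1]/p[:,2]+K[1,2]]
def blobs(im,lo,hi,amin=20):
    m=cv2.inRange(cv2.cvtColor(im,cv2.COLOR_RGB2HSV),np.array(lo),np.array(hi))
    n,_,st,c=cv2.connectedComponentsWithStats(m)
    return [(st[i,4],c[i].round(1)) for i in range(1,n) if st[i,4]>=amin],m
E
python3 - <<'E'
from h import *
c=vision.get_calibration("top")
print(ray(c['K'],c['T'],[[302,205],[321,204],[342,203],[362,202],],.064).round(3))
print(ray(c['K'],c['T'],[[180,175],[243,213],[287,210]],.022).round(3))
E
```

```text
[[ 0.497  0.079  0.064]
 [ 0.504  0.04   0.064]
 [ 0.513 -0.002  0.064]
 [ 0.521 -0.043  0.064]]
[[0.535 0.349 0.022]
 [0.471 0.199 0.022]
 [0.49  0.106 0.022]]
```

Call:
move_arm --pt "32 -17 -5 -0.149 -1" --pt "32 -17 -5 -0.149 -1" --pt "32 -17 -5 -0.149 -1" --pt "32 -17 -5 -0.149 -1" --pt "32 -17 -5 -0.149 -1" --pt "32 -17 -5 -0.149 -1" --pt "32 -17 -5 -0.149 -1" --pt "32 -17 -5 -0.149 -1" --pt "32 -17 -5 -0.149 -1" --pt "32 -17 -5 -0.149 -1" --pt "30 0 0 0 -1" --pt "0 0 0 0 -1" --newtons 20

```text
time: 1.3
tool_pos: [0.5235, 0.3252, 0.1756]
tool_rot: [3.141, 0.0, 1.318]
contact_force: [-1.1, -0.3, -0.4]
opening: 0.0918
grip_force: 0.0
```

Call:
move_arm --pt "0 0 0 -0.149 -1" --pt "0 0 0 0 -1" --pt "0 0 0 0 -1"

```text
time: 1.6
tool_pos: [0.5197, 0.3268, 0.1766]
tool_rot: [-3.141, 0.0, 1.176]
contact_force: [-0.3, -0.2, -0.0]
opening: 0.0918
grip_force: 0.0
```

```bash
python3 - <<'E'
from h import *
grab("wrist","w_rack")
s=monitor.observe(); print(s['time'],s['tool_pos'],s['tool_rot'],s['qpos'],s['qvel'].max())
E
```

```text
1.65 [0.519828   0.3268439  0.17674969] [-3.14138685e+00  2.45514990e-04  1.17591590e+00] [ 4.36556542e-01  5.45041459e-01  1.33817506e+00 -1.40378285e-05
  1.25869622e+00  8.31441305e-01] 0.011610290811263352
```

View pics/w_rack.png

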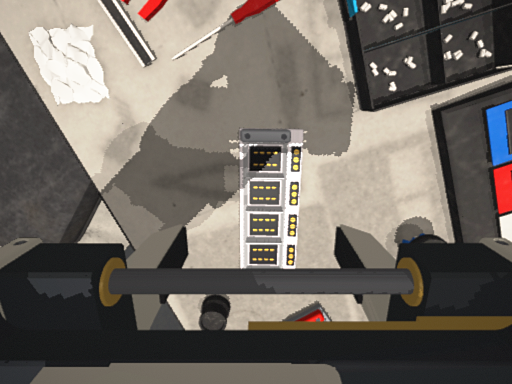

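The wrist view shows the rack's four sockets at (265,158), (265,192), (265,225) and (264,254). The grey end is at the top and the terminals are on the right. The red end is hidden under the gripper at the bottom. I'll zoom in.

```bash
python3 - <<'E'
from h import *
im,K,T=load("w_rack")
cv2.imwrite("pics/crop1.png",cv2.resize(im[120:275,215:325,::-1],None,fx=4,fy=3.8,interpolation=cv2.INTER_NEAREST))
b,m=blobs(im[120:270],[12,90,110],[35,255,255],1)
for a,c in b: print(a,c+[0,120])
E
```

```text
24 [296.  151.7]
3 [255. 152.]
4 [261.5 152. ]
3 [268. 152.]
9 [275.2 152.4]
30 [295.6 159.4]
13 [268.  164.2]
12 [274.1 164.2]
3 [255. 164.]
3 [261. 164.]
29 [295.4 166.9]
29 [294.3 186.6]
13 [255.  186.8]
14 [260.9 187.1]
26 [270.5 187. ]
27 [293.7 193.8]
13 [254.7 198. ]
13 [260.7 198. ]
27 [270.1 198.1]
27 [293.5 201.1]
28 [292.5 219.2]
24 [257.2 219.1]
23 [269.4 219.5]
26 [292.3 226. ]
25 [257.2 229.8]
24 [269.6 229.8]
26 [291.7 232.5]
25 [291.  249.6]
26 [257.2 249.1]
13 [266.  249.2]
12 [271.6 249.8]
25 [290.4 256. ]
13 [254.  258.8]
13 [259.7 259. ]
25 [268.3 259. ]
21 [290. 262.]
14 [105.9 266.4]
11 [415.4 266.1]
```

View pics/crop1.png

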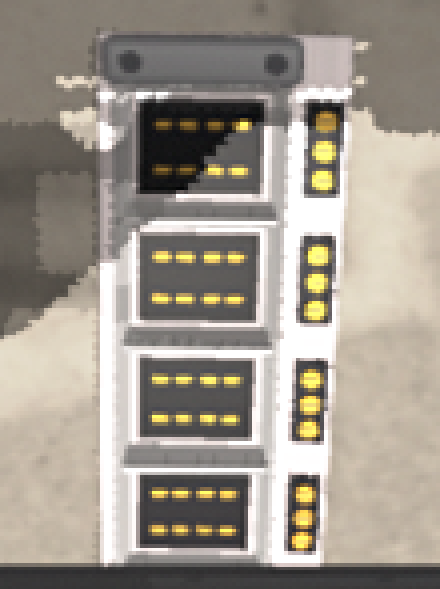

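The crop confirms each socket: a dark plate with 2×4 brass contacts, centred around (265,158) down to (263,254).

```bash
python3 - <<'E'
from h import *
im,K,T=load("w_rack")
hsv=cv2.cvtColor(im,cv2.COLOR_RGB2HSV)
m=cv2.inRange(hsv,(12,90,60),(35,255,255))
C=[]
for r0,r1 in((148,169),(183,202),(215,234),(245,263)):
    ys,xs=np.nonzero(m[r0:r1,248:282]); C.append([(xs.min()+xs.max())/2+248,(ys.min()+ys.max())/2+r0])
C=np.array(C); print(C)
g=im.max(2).astype(int)
P=[]
for c in C.round().astype(int): # dark plate edges (grey<110)
    d=((g<95)|(m>0)).astype(int)
    r=d[:,c[0]-1]; q=d[c[1]]
    l=c[0]; 
    while q[l-1]: l-=1
    h=c[0]
    while q[h+1]: h+=1
    t=c[1]
    while r[t-1]: t-=1
    b=c[1]
    while r[b+1]: b+=1
    P.append([(l+h)/2,(t+b)/2]); print(l,h,t,b)
for A in (C,np.array(P)):
    p=ray(K,T,A,.010)[:,:2]; d=np.diff(p,axis=0)
    mid=p.mean(0); y=np.array([-1.5,-.5,.5,1.5]); v=(y@p)/5
    print(p.round(4).tolist(),np.linalg.norm(d,axis=1).round(4),mid.round(4),np.degrees(np.arctan2(v[1],v[0])).round(2),np.linalg.norm(v))
E
```

```text
[[265.  158. ]
 [264.5 192.5]
 [263.5 224.5]
 [263.  254. ]]
249 271 146 169
264 264 192 192
250 277 221 228
250 276 245 263
[[0.5319, 0.3423], [0.5153, 0.3035], [0.4981, 0.2649], [0.4816, 0.2265]] [0.0422 0.0422 0.0418] [0.5067 0.2843] -113.52 0.04210345326858774
[[0.5267, 0.3451], [0.515, 0.3043], [0.4981, 0.2649], [0.4816, 0.2265]] [0.0424 0.0429 0.0418] [0.5054 0.2852] -111.07 0.04235161316568316
```

Socket spacing comes out at 42.1 mm, so the fit is sound: rack centre (0.5067, 0.2843) with +y at -113.5°. Next is the carrier view.

Call:
move_arm --pt "-4 -38 0 0.098 -1" --pt "-5 -38 0 0.098 -1" --pt "-4 -38 0 0.098 -1" --pt "-5 -38 0 0.098 -1" --pt "-4 -38 0 0.098 -1" --pt "-5 -40 0 0.098 -1" --pt "0 0 0 0 -1" --pt "0 0 0 0 -1" --pt "0 0 0 0 -1"

```text
time: 2.55
tool_pos: [0.4936, 0.0975, 0.1769]
tool_rot: [3.141, -0.0, 1.761]
contact_force: [0.0, -0.6, 0.2]
opening: 0.0918
grip_force: 0.0
```

```bash
python3 - <<'E'
from h import *
im,K,T=grab("wrist","w_car")
for n,lo,hi in(("red",(0,150,80),(8,255,255)),("green",(45,100,50),(85,255,255)),("yel",(20,140,120),(35,255,255)),("blue",(100,130,60),(125,255,255))):
    print(n,[(a,c.tolist()) for a,c in blobs(im[:260],lo,hi,40)[0]])
E
```

```text
red [(np.int32(651), [256.8, 76.0]), (np.int32(556), [263.1, 166.8])]
green [(np.int32(177), [233.2, 187.4]), (np.int32(825), [262.7, 201.0])]
yel [(np.int32(148), [234.8, 250.1])]
blue [(np.int32(66), [409.3, 142.6])]
```

View pics/w_car.png

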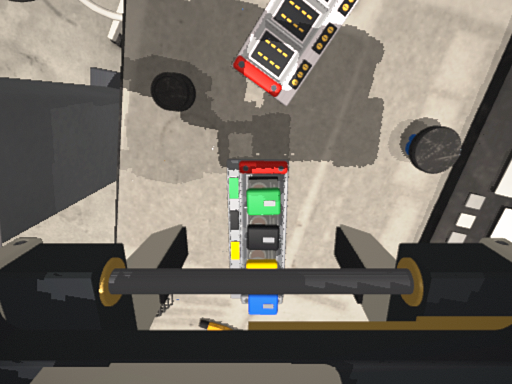

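The carrier's red end is at (263,167), with the green cap at (263,201), black at (263,238), then yellow and blue below the bar. The tabs are on the left (green 233,187; yellow 235,250), and the rack's red end at (257,76) confirms its order.

```bash
python3 - <<'E'
from h import *
im,K,T=load("w_car")
t=ray(K,T,[[233.2,187.4],[234.8,250.1]],.013)[:,:2]
v=t[0]-t[1]; print(t,np.linalg.norm(v)); y=v/np.linalg.norm(v); x=np.array([y[1],-y[0]]); print("ang x deg",np.degrees(np.arctan2(x[1],x[0])))
for k in range(4): print("nest",k,(t[0]+35e-3*x-42e-3*k*y).round(4))
b,m=blobs(im,(0,150,80),(8,255,255),40); m[:150]=0; m[185:]=0
r=cv2.minAreaRect(cv2.findNonZero(m)); print("red",r, ray(K,T,[r[0]],.022))
cv2.imwrite("pics/crop2.png",cv2.resize(im[150:270,215:305,::-1],None,fx=5,fy=5,interpolation=cv2.INTER_NEAREST))
E
```

```text
[[ 0.46479923  0.07574121]
 [ 0.48031012 -0.00688516]] 0.08406964208338456
ang x deg 10.632011407530664
nest 0 [0.4992 0.0822]
nest 1 [0.5069 0.0409]
nest 2 [ 5.147e-01 -4.000e-04]
nest 3 [ 0.5224 -0.0416]
red ((263.0, 167.0), (12.0, 48.0), 90.0) [[0.49441872 0.10885747 0.022     ]]
```

View pics/crop2.png

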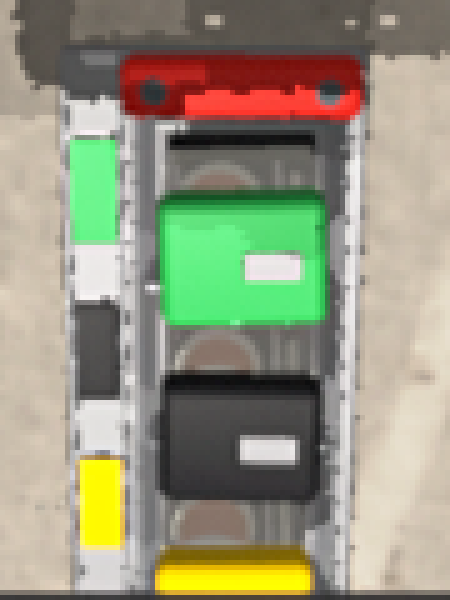

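```bash
python3 - <<'E'
from h import *
im,K,T=load("w_car")
for u in ([263.7,203.1],[263.2,238.8]): print(ray(K,T,[u],.064).round(4))
s=monitor.observe(); print(s['tool_pos'],s['tool_rot'])
E
```

```text
[[0.5001 0.0814 0.064 ]]
[[0.5074 0.0416 0.064 ]]
[0.49357536 0.09774519 0.17683192] [ 3.14108169e+00 -2.31532962e-04  1.76124049e+00]
```

Call:
move_arm --pt "6 -16 0 -0.005 -1" --pt "0 0 -40 0 -1" --pt "0 0 -40 0 -1" --pt "0 0 -40 0 -1" --pt "0 0 -31 0 -1" --pt "0 0 0 0 -1" --pt "0 0 0 0 1" --pt "0 0 0 0 1" --pt "0 0 0 0 1" --pt "0 0 0 0 1" --pt "0 0 0 0 1" --pt "0 0 0 0 1" --newtons 20

```text
time: 3.8
tool_pos: [0.4997, 0.0805, 0.0262]
tool_rot: [3.141, 0.0, 1.755]
contact_force: [0.3, 0.7, -0.6]
opening: 0.0483
grip_force: 0.0
```

Call:
move_arm --pt "0 0 0 0 1" --pt "0 0 0 0 1" --pt "0 0 0 0 1" --pt "0 0 0 0 1" --pt "0 0 0 0 1" --pt "0 0 0 0 1"

```text
time: 4.4
tool_pos: [0.4995, 0.0805, 0.0258]
tool_rot: [3.141, 0.0, 1.755]
contact_force: [-0.0, -0.8, 1.8]
opening: 0.0356
grip_force: 19.8
```

Call:
move_arm --pt "0 0 20 0 1" --pt "0 0 40 0 1" --pt "0 0 35 0 1" --pt "-3 24 0 -0.099 1" --pt "-3 24 0 -0.099 1" --pt "-3 24 0 -0.099 1" --pt "-3 24 0 -0.099 1" --pt "-3 24 0 -0.099 1" --pt "-3 25 0 -0.099 1" --pt "0 0 -30 0 1" --pt "0 0 0 0 1" --pt "0 0 0 0 1"

```text
time: 5.6
tool_pos: [0.481, 0.2253, 0.0904]
tool_rot: [-3.14, 0.001, 1.161]
contact_force: [1.4, -0.1, -0.6]
opening: 0.0353
grip_force: 19.8
```

```bash
python3 - <<'E'
from h import *
s=monitor.observe(); print(s['tool_pos'],s['tool_rot'],s['grip_force'],s['contact_force'])
grab("wrist","p1")
E
```

```text
[0.48097393 0.22526976 0.09041907] [-3.14007055e+00  1.45747692e-03  1.16111322e+00] 19.777604341506958 [ 1.38492977 -0.14387709 -0.60986559]
```

View pics/p1.png

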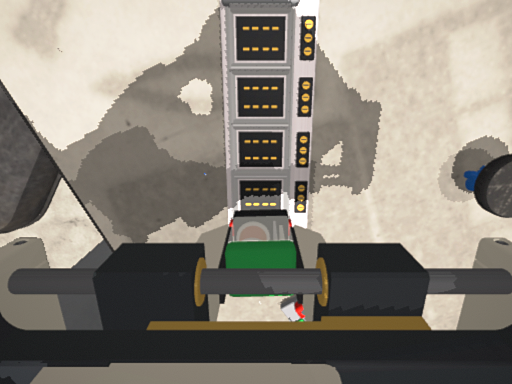

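The relay is held upright at (262,255), in line with the socket column, whose centre is near column 261. I'll lower it.

Call:
move_arm --pt "0 0 -15 0 1" --pt "0 0 -15 0 1" --pt "0 0 -10 0 1" --pt "0 0 -8 0 1" --pt "0 0 -6 0 1" --pt "0 0 -4 0 1" --pt "0 0 -3 0 1" --pt "0 0 0 0 1" --pt "0 0 0 0 1"

```text
time: 6.55
tool_pos: [0.4817, 0.2256, 0.0299]
tool_rot: [3.141, -0.0, 1.161]
contact_force: [0.0, 1.0, -0.8]
opening: 0.0352
grip_force: 19.8
```

Call:
move_arm --pt "0 0 -2 0 1" --pt "0 0 -2 0 1" --pt "0 0 0 0 1" --pt "0 0 0 0 1"

```text
time: 6.95
tool_pos: [0.4817, 0.2256, 0.0258]
tool_rot: [3.141, -0.0, 1.161]
contact_force: [-0.4, 0.9, 0.4]
opening: 0.0348
grip_force: 19.8
```

Call:
move_arm --pt "0 0 0 0 -1" --pt "0 0 0 0 -1" --pt "0 0 0 0 -1" --pt "0 0 0 0 -1" --pt "0 0 0 0 -1" --pt "0 0 0 0 -1" --pt "0 0 0 0 -1" --pt "0 0 0 0 -1" --pt "0 0 15 0 -1" --pt "0 0 35 0 -1" --pt "0 0 40 0 -1" --pt "0 0 0 0 -1"

```text
time: 8.15
tool_pos: [0.4846, 0.2266, 0.1208]
tool_rot: [3.134, -0.006, 1.161]
contact_force: [0.3, 0.5, -0.2]
opening: 0.0919
grip_force: 0.0
```

Call:
move_arm --pt "4 -31 0 0.099 -1" --pt "4 -31 0 0.099 -1" --pt "4 -31 0 0.099 -1" --pt "4 -31 0 0.099 -1" --pt "4 -30 0 0.099 -1" --pt "5 -30 0 0.1 -1" --pt "0 0 0 0 -1" --pt "0 0 0 0 -1" --pt "0 0 0 0 -1"

```text
time: 9.05
tool_pos: [0.5061, 0.0423, 0.1154]
tool_rot: [-3.141, -0.0, 1.755]
contact_force: [0.5, 0.3, 0.3]
opening: 0.0918
grip_force: 0.0
```

```bash
python3 - <<'E'
from h import *
grab("wrist","p2")
E
```

```text
(no output)
```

View pics/p2.png

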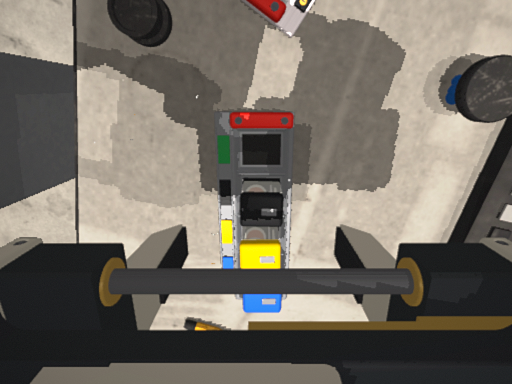

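The green nest is empty. Black sits at (262,210), yellow at (261,252) and blue at (262,302), all in line. I'll pick black.

Call:
move_arm --pt "1 -1 -20 0 -1" --pt "0 0 -35 0 -1" --pt "0 0 -34 0 -1" --pt "0 0 0 0 1" --pt "0 0 0 0 1" --pt "0 0 0 0 1" --pt "0 0 0 0 1" --pt "0 0 0 0 1" --pt "0 0 0 0 1" --pt "0 0 0 0 1" --pt "0 0 0 0 1" --pt "0 0 0 0 1"

```text
time: 10.3
tool_pos: [0.5075, 0.0405, 0.0269]
tool_rot: [3.141, 0.0, 1.756]
contact_force: [-1.3, -0.3, 3.6]
opening: 0.0349
grip_force: 20.0
```

Call:
move_arm --pt "0 0 0 0 1" --pt "0 0 0 0 1" --pt "0 0 0 0 1" --pt "0 0 0 0 1"

```text
time: 10.7
tool_pos: [0.5076, 0.0405, 0.027]
tool_rot: [3.141, 0.0, 1.756]
contact_force: [-0.9, -0.5, 5.6]
opening: 0.0349
grip_force: 20.0
```

Call:
move_arm --pt "0 0 15 0 1" --pt "0 0 40 0 1" --pt "0 0 40 0 1" --pt "-2 37 0 -0.099 1" --pt "-2 37 0 -0.099 1" --pt "-2 37 0 -0.099 1" --pt "-2 38 0 -0.099 1" --pt "-1 38 0 -0.099 1" --pt "-1 37 0 -0.1 1" --pt "0 0 0 0 1" --pt "0 0 0 0 1" --pt "0 0 0 0 1"

```text
time: 11.9
tool_pos: [0.4973, 0.2636, 0.1213]
tool_rot: [-3.141, 0.001, 1.161]
contact_force: [0.1, 0.0, -1.0]
opening: 0.0347
grip_force: 20.0
```

Call:
move_arm --pt "0.5 0.5 -30 0 1" --pt "0 0 -25 0 1" --pt "0 0 -15 0 1" --pt "0 0 -8 0 1" --pt "0 0 -6 0 1" --pt "0 0 -3 0 1" --pt "0 0 -3 0 1" --pt "0 0 0 0 1" --pt "0 0 0 0 1"

```text
time: 12.8
tool_pos: [0.4983, 0.2652, 0.0322]
tool_rot: [3.141, -0.001, 1.161]
contact_force: [0.5, -1.1, -1.4]
opening: 0.0348
grip_force: 20.0
```

Call:
move_arm --pt "0 0 -2 0 1" --pt "0 0 -2 0 1" --pt "0 0 -1 0 1" --pt "0 0 0 0 1" --pt "0 0 0 0 1"

```text
time: 13.3
tool_pos: [0.498, 0.2651, 0.027]
tool_rot: [3.141, -0.0, 1.161]
contact_force: [-1.8, 0.6, 2.9]
opening: 0.035
grip_force: 20.0
```

Call:
move_arm --pt "0 0 0 0 -1" --pt "0 0 0 0 -1" --pt "0 0 0 0 -1" --pt "0 0 0 0 -1" --pt "0 0 0 0 -1" --pt "0 0 0 0 -1" --pt "0 0 0 0 -1" --pt "0 0 0 0 -1" --pt "0 0 15 0 -1" --pt "0 0 35 0 -1" --pt "0 0 40 0 -1" --pt "0 0 0 0 -1"

```text
time: 14.5
tool_pos: [0.5011, 0.2663, 0.1221]
tool_rot: [3.134, -0.007, 1.161]
contact_force: [0.5, 0.1, 0.3]
opening: 0.0919
grip_force: 0.0
```

Call:
move_arm --pt "2 -38 0 0.085 -1" --pt "2 -38 0 0.085 -1" --pt "2 -38 0 0.085 -1" --pt "2 -38 0 0.085 -1" --pt "3 -38 0 0.085 -1" --pt "3 -38 0 0.085 -1" --pt "3 -38 0 0.085 -1" --pt "0 0 0 0 -1" --pt "0 0 0 0 -1" --pt "0 0 0 0 -1"

```text
time: 15.5
tool_pos: [0.5147, -0.0001, 0.1165]
tool_rot: [-3.141, -0.001, 1.755]
contact_force: [0.7, 0.7, 1.2]
opening: 0.0919
grip_force: 0.0
```

```bash
python3 - <<'E'
from h import *
im,K,T=grab("wrist","p3")
b,m=blobs(im,(20,120,60),(35,255,255),40); print(b)
E
```

```text
[(np.int32(294), array([224.2, 190.6])), (np.int32(1374), array([258.4, 207.9])), (np.int32(395), array([108., 283.])), (np.int32(375), array([413.8, 282.8])), (np.int32(236), array([211.3, 302.5])), (np.int32(3260), array([346.3, 322.8]))]
```

View pics/p3.png

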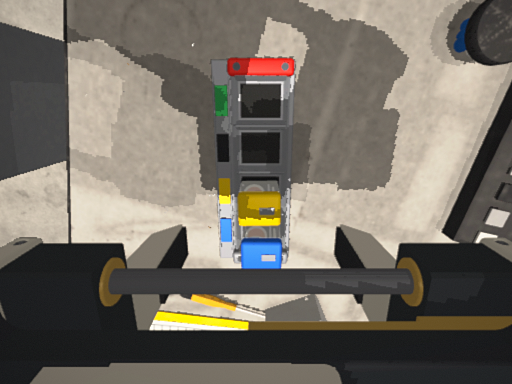

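Yellow is at (259,209), in the same relative spot black was, and the two nests before it are empty. I'll pick yellow.

Call:
move_arm --pt "0 -0.5 -20 0 -1" --pt "0 0 -35 0 -1" --pt "0 0 -35 0 -1" --pt "0 0 0 0 -1" --pt "0 0 0 0 1" --pt "0 0 0 0 1" --pt "0 0 0 0 1" --pt "0 0 0 0 1" --pt "0 0 0 0 1" --pt "0 0 0 0 1" --pt "0 0 0 0 1" --pt "0 0 0 0 1"

```text
time: 16.75
tool_pos: [0.5149, -0.0015, 0.0268]
tool_rot: [-3.141, -0.0, 1.756]
contact_force: [-0.9, -0.6, 1.9]
opening: 0.0347
grip_force: 20.0
```

Call:
move_arm --pt "0 0 0 0 1" --pt "0 0 0 0 1" --pt "0 0 0 0 1" --pt "0 0 0 0 1" --pt "0 0 0 0 1"

```text
time: 17.25
tool_pos: [0.5149, -0.0015, 0.0268]
tool_rot: [-3.141, -0.0, 1.756]
contact_force: [-1.2, -0.9, 2.8]
opening: 0.0352
grip_force: 20.0
```

Call:
move_arm --pt "0 0 15 0 1" --pt "0 0 40 0 1" --pt "0 0 40 0 1" --pt "0 43 0 -0.085 1" --pt "0 43 0 -0.085 1" --pt "0 43 0 -0.085 1" --pt "0 43 0 -0.085 1" --pt "0 44 0 -0.085 1" --pt "0 44 0 -0.085 1" --pt "0 44 0 -0.085 1" --pt "0 0 0 0 1" --pt "0 0 0 0 1"

```text
time: 18.45
tool_pos: [0.5144, 0.3032, 0.121]
tool_rot: [-3.141, 0.001, 1.164]
contact_force: [-0.8, -0.7, -0.4]
opening: 0.0344
grip_force: 20.0
```

Call:
move_arm --pt "0 0 0 0 1"

```text
time: 18.55
tool_pos: [0.5149, 0.3016, 0.1213]
tool_rot: [-3.141, 0.001, 1.161]
contact_force: [0.0, 0.7, -0.7]
opening: 0.0351
grip_force: 20.0
```

Call:
move_arm --pt "0 0.3 -30 0 1" --pt "0 0 -25 0 1" --pt "0 0 -15 0 1" --pt "0 0 -8 0 1" --pt "0 0 -6 0 1" --pt "0 0 -3 0 1" --pt "0 0 -3 0 1" --pt "0 0 0 0 1" --pt "0 0 0 0 1"

```text
time: 19.45
tool_pos: [0.5153, 0.303, 0.0322]
tool_rot: [3.141, -0.001, 1.161]
contact_force: [0.0, 0.0, -0.4]
opening: 0.0349
grip_force: 20.0
```

Call:
move_arm --pt "0 0 -2 0 1" --pt "0 0 -2 0 1" --pt "0 0 -1 0 1" --pt "0 0 0 0 1" --pt "0 0 0 0 1"

```text
time: 19.95
tool_pos: [0.515, 0.3029, 0.0268]
tool_rot: [3.141, -0.0, 1.161]
contact_force: [-0.3, 0.6, 0.3]
opening: 0.0348
grip_force: 20.0
```

Call:
move_arm --pt "0 0 0 0 -1" --pt "0 0 0 0 -1" --pt "0 0 0 0 -1" --pt "0 0 0 0 -1" --pt "0 0 0 0 -1" --pt "0 0 0 0 -1" --pt "0 0 0 0 -1" --pt "0 0 0 0 -1" --pt "0 0 15 0 -1" --pt "0 0 35 0 -1" --pt "0 0 40 0 -1" --pt "0 0 0 0 -1"

```text
time: 21.15
tool_pos: [0.5181, 0.3043, 0.1225]
tool_rot: [3.134, -0.008, 1.161]
contact_force: [-0.1, 0.8, -0.1]
opening: 0.0917
grip_force: 0.0
```

Call:
move_arm --pt "1 -43 0 0.074 -1" --pt "1 -43 0 0.074 -1" --pt "1 -43 0 0.074 -1" --pt "1 -43 0 0.074 -1" --pt "1 -43 0 0.075 -1" --pt "1 -43 0 0.075 -1" --pt "1 -43 0 0.075 -1" --pt "0 -43 0 0.074 -1" --pt "0 0 0 0 -1" --pt "0 0 0 0 -1" --pt "0 0 0 0 -1"

```text
time: 22.25
tool_pos: [0.5218, -0.0403, 0.1165]
tool_rot: [-3.141, -0.001, 1.756]
contact_force: [-0.2, 0.6, -0.1]
opening: 0.0916
grip_force: 0.0
```

```bash
python3 - <<'E'
from h import *
im,K,T=grab("wrist","p4")
E
```

```text
(no output)
```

View pics/p4.png

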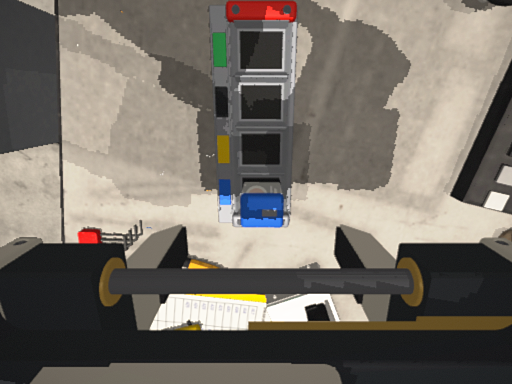

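Blue is at (262,209), the expected position, and the other three nests are empty. I'll pick it.

Call:
move_arm --pt "0.5 -1 -20 0 -1" --pt "0 0 -35 0 -1" --pt "0 0 -35 0 -1" --pt "0 0 0 0 -1" --pt "0 0 0 0 1" --pt "0 0 0 0 1" --pt "0 0 0 0 1" --pt "0 0 0 0 1" --pt "0 0 0 0 1" --pt "0 0 0 0 1" --pt "0 0 0 0 1" --pt "0 0 0 0 1"

```text
time: 23.5
tool_pos: [0.5225, -0.0422, 0.0268]
tool_rot: [3.141, 0.0, 1.756]
contact_force: [-1.1, 0.4, 1.8]
opening: 0.0347
grip_force: 20.0
```

Call:
move_arm --pt "0 0 0 0 1" --pt "0 0 0 0 1" --pt "0 0 0 0 1" --pt "0 0 0 0 1" --pt "0 0 0 0 1"

```text
time: 24.0
tool_pos: [0.5225, -0.0422, 0.0268]
tool_rot: [3.141, 0.0, 1.756]
contact_force: [-0.8, -0.5, 2.6]
opening: 0.035
grip_force: 20.0
```

Call:
move_arm --pt "0 0 15 0 1" --pt "0 0 40 0 1" --pt "0 0 40 0 1" --pt "1 43 0 -0.066 1" --pt "1 43 0 -0.066 1" --pt "1 43 0 -0.066 1" --pt "1 43 0 -0.066 1" --pt "1 43 0 -0.066 1" --pt "1 43 0 -0.066 1" --pt "1 42 0 -0.066 1" --pt "1 42 0 -0.066 1" --pt "1 42 0 -0.067 1"

```text
time: 25.2
tool_pos: [0.531, 0.3436, 0.1213]
tool_rot: [-3.141, 0.001, 1.158]
contact_force: [0.7, -0.2, -0.7]
opening: 0.0353
grip_force: 20.0
```

Call:
move_arm --pt "0 0 0 0 1" --pt "0 0 0 0 1" --pt "0 0 0 0 1"

```text
time: 25.5
tool_pos: [0.5313, 0.3408, 0.1213]
tool_rot: [-3.141, 0.001, 1.161]
contact_force: [-0.5, -0.7, 0.0]
opening: 0.0348
grip_force: 20.0
```

Call:
move_arm --pt "0 0 -30 0 1" --pt "0 0 -25 0 1" --pt "0 0 -15 0 1" --pt "0 0 -8 0 1" --pt "0 0 -6 0 1" --pt "0 0 -3 0 1" --pt "0 0 -3 0 1" --pt "0 0 0 0 1" --pt "0 0 0 0 1"

```text
time: 26.4
tool_pos: [0.5317, 0.342, 0.0322]
tool_rot: [3.141, -0.001, 1.161]
contact_force: [-0.8, -0.6, -1.3]
opening: 0.0349
grip_force: 20.0
```

Call:
move_arm --pt "0 0 -2 0 1" --pt "0 0 -2 0 1" --pt "0 0 -1 0 1" --pt "0 0 0 0 1" --pt "0 0 0 0 1"

```text
time: 26.9
tool_pos: [0.5315, 0.3419, 0.0268]
tool_rot: [3.142, -0.0, 1.161]
contact_force: [0.7, 1.3, 0.5]
opening: 0.035
grip_force: 20.0
```

Now I'll release, lift, back away and check the rack from the wrist and scene cameras.

Call:
move_arm --pt "0 0 0 0 -1" --pt "0 0 0 0 -1" --pt "0 0 0 0 -1" --pt "0 0 0 0 -1" --pt "0 0 0 0 -1" --pt "0 0 0 0 -1" --pt "0 0 0 0 -1" --pt "0 0 0 0 -1" --pt "0 0 15 0 -1" --pt "0 0 35 0 -1" --pt "0 0 40 0 -1" --pt "0 0 40 0 -1"

```text
time: 28.1
tool_pos: [0.5314, 0.3418, 0.1592]
tool_rot: [3.141, -0.0, 1.161]
contact_force: [1.2, 0.1, -0.0]
opening: 0.0919
grip_force: 0.0
```

Call:
move_arm --pt "5 20 20 0 -1" --pt "5 20 20 0 -1" --pt "0 10 0 0 -1" --pt "0 0 0 0 -1" --pt "0 0 0 0 -1"

```text
time: 28.6
tool_pos: [0.5406, 0.3911, 0.1951]
tool_rot: [-3.14, 0.003, 1.161]
contact_force: [-0.4, -0.1, -0.3]
opening: 0.0917
grip_force: 0.0
```

```bash
python3 - <<'E'
from h import *
a=grab("wrist","f1")[0]; b=grab("scene","f2")[0]
c=cv2.resize(b[140:220,190:290],None,fx=4,fy=4)
cv2.imwrite("pics/f.png",np.vstack([cv2.resize(a[:270,180:340],(400,270*400//160//2*1))[:,:,::-1][:270*2],c[:,:,::-1]])[:600])
E
```

```text
(no output)
```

View pics/f1.png

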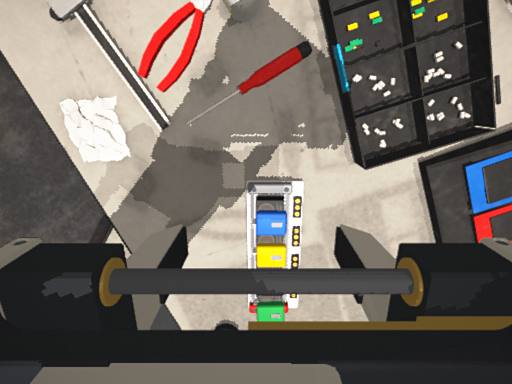

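View pics/f.png

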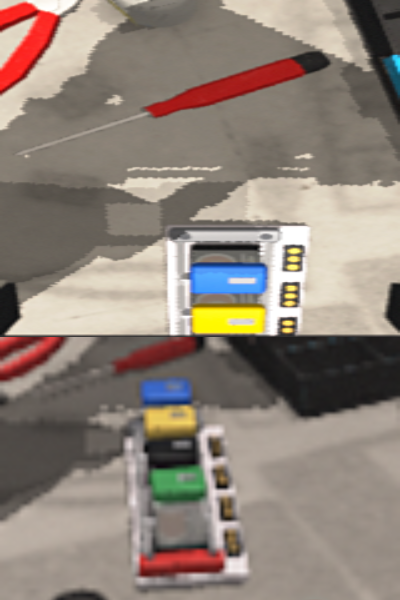

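The wrist view shows blue (271,222), yellow (271,256) and green (270,313), upright and in line. The scene crop shows red end, green, black, yellow, blue in order, and all four were released at the seated height. I'm handing in.

```bash
python3 -c "
from cell import workorder; print(workorder.hand_in())"
```

```text
the job is handed in; nothing more can be done
None
```

All four relays are in the test rack in carrier order (green, black, yellow, blue from the red end), upright and set down at seated height, and I handed the job in at about 29 s.

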